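Clamp the glass lid onto the mixing vessel

TASK

The glass lid is lying loose and off-centre on the flange of the small steel mixing vessel. Swing the hinged clamp ring shut round the two flanges, then turn the red cam lever so that its hook catches the pin of the ring and draws it firmly tight on the glass; stop there, because over-tightening cracks the lid. Let go of everything and leave the jars and the beaker where they are.

Things in the scene. Friction and masses are not known exactly. Their poses are not given: they have to be found in the camera images.
- vessel_flange (a point): Centre of the top face of the fixed steel vessel's flange (90 mm across, 100 mm above the bench). Its frame is that of the whole fixed stand, z up: seen from above the fixed half ring lies on its +x side, the hinge on its +y side, the lever and latch on its -y side; the swinging half ring closes from its -x side.
- lid_flange (a point): Centre of the flange (90 mm across, 7 mm thick) of the loose glass lid, half-way up the flange. The lid lies on the vessel flange, 5 to 9 mm off-centre towards -x of the stand and up to 2 mm sideways at the start. The closing ring pushes it along (about 2 to 3 N) until it meets two sprung rubber pads in the fixed half ring.
- ring_hinge (a point): Point on the vertical hinge axis of the swinging half of the clamp ring, 104 mm above the bench.
- ring (a joint): Hinge angle of the swinging half ring (bright steel half circle, 116 mm across outside, top 116 mm above the bench), rad: 0 is about shut, grows as it opens. Closing turns it counter-clockwise seen from above. Hinge friction 0.06 N m; it stays where it is left. When tight it reads between -0.06 and 0.1 according to where the pads sit.
- ring_grip (a point): On the ring's blue upright knob, 14 mm across, freely revolving about its own axis, from 116 to 172 mm above the bench; this point is on its axis at 152 mm. It is 109 mm from the hinge axis and swings with the ring. Pushing it shut with 5 N presses the ring on the lid with about 8 N, which is enough before using the lever.
- lever_pivot (a point): Point on the vertical pivot axis of the red cam lever, on the fixed half ring, 122 mm above the bench.
- lever (a joint): Angle of the red cam lever, rad: 0 is fully open (handle towards +x of the stand), grows as it turns clockwise seen from above, stop at 3.0. Its spiral hook (117 to 127 mm above the bench) clears the pin below 0.4, and must be there while the ring is swung shut; from 0.6 it is behind the pin; it starts to draw somewhere between 0.8 and 2.3. It stays where it is left, also under load.
- lever_grip (a point): On the lever's black upright knob, 14 mm across, freely revolving about its own axis, from 127 to 172 mm above the bench; this point is on its axis at 152 mm, 60 mm from the pivot axis. Resistance to turning, felt here: about 2 N while free, then rising gradually: about 8 N at 15 N clamping force (just firm), 13 N at 30 N (right), 18 to 25 N at 70 N (lid cracks).
- lid: The glass lid, about 0.4 kg, with a neck 22 mm across and a black cap, its top 57 mm above the underside; origin at the centre of its underside, z up. The pads that it is pressed against sit up to 2 mm differently either way from case to case (not measured), so the tight position must be felt; once the lever draws, each further 0.1 rad adds about 13 N of clamping force.
- jar_white: White jar with a white cap, 44 mm across, 75 mm tall; origin at the centre of its underside. Leave alone.
- jar_blue: White jar with a blue cap, 44 mm across, 75 mm tall; origin at the centre of its underside. Leave alone.
- beaker: White ceramic beaker, 64 mm across the rim, 80 mm tall; origin at the centre of its underside. Leave alone.
- keeper_pin (a point): Upright steel pin at the free end of the swinging half ring, which the lever's hook must catch: 8 mm across, top 132 mm above the bench; this point is on its axis at 122 mm.

How it is judged:
On the way, in this order (a step that is already met when the one before it is completed fails the run):
1. the ring is swung shut round the flanges with the lever's hook still clear of the pin (value of joint ring below 0.13 rad and value of joint lever below 0.5 rad), for 0.1 s.
2. the lever's hook is behind the pin and the ring is drawn tight on the lid (value of joint lever above 0.7 rad and contact force between ring and lid above 14 N), for 0.2 s.
At the end, for the whole second after the job is handed in: The ring is shut (joint below 0.12 rad) and latched by the lever (joint above 0.7 rad), pressing on the lid with more than 12 N by itself; the lid lies flat (within 0.06 rad) on the vessel, within 7 mm of its axis, and everything is at rest (value of joint ring below 0.12 rad and value of joint lever above 0.7 rad and contact force between ring and lid above 12 N and distance between lid and vessel_flange below 0.007 m and angle between lid's own z axis and vertical below 0.06 rad and linear speed of lid below 0.01 m/s and velocity of joint lever between -0.05 and 0.05 rad/s); the robot touches nothing.
It fails at once if the ring presses on the glass lid with more than 70 N (cracked) (contact force between ring and lid above 70 N).
It fails at once if the lid is tipped or knocked off the vessel (angle between lid's own z axis and vertical above 0.3 rad or distance between lid and vessel_flange above 0.03 m).
It fails at once if a jar or the beaker is pushed more than 30 mm (distance of any of jar_white, jar_blue, beaker from where it was at the start of the episode above 0.03 m).
It also fails if it takes over 61 s, if anything falls off the work surface, if the arm or the gripper's body presses on something with over 40 N, if the wrist force passes 120 N, or if a joint passes its speed limit or range.

ROBOT

A 6-joint arm with a two-finger parallel gripper is mounted at the origin on the work surface. World frame = base frame: x ahead of the robot, y to its left, z up, the work surface at z = 0. Lengths are in m, angles in rad, forces in N, time in s.
With the tool pointing down it reaches from about 0.425 to 0.925 m from the base axis. Payload 12.5 kg.
Tool frame: the origin (TCP) lies at the very end of the fingers, on their centre line; the grasp point (between the pads) lies 19 mm behind it; y points along the fingers, z is the direction in which the jaws open and shut, and the axes are right-handed (so a half turn about y gives the same grasp; the last joint's range is limited). The gripper opens to 85 mm and grips with 20 to 120 N. Pads are 22 mm wide; open, the fingers measure 114 mm over their backs; the gripper's body (76 mm by 85 mm) begins 54 mm behind the grasp point. The pads swing forward as they close: fully open they stand 13 mm farther back than shut.
Start: joints at [-1.316, 0.491, 1.559, -0, 1.092, -0.106], TCP at [0.221, -0.585, 0.231] pointing down, gripper open.
Joint ranges: [-3.1, 3.1], [-0.84, 2.19], [0.05, 2.79], [-1.13, 4.28], [0.06, 2.93], [-2.69, 2.69]. Speed limits (rad/s): [2.22, 2.22, 2.79, 3.14, 3.14, 3.14].

INTERFACE

Orientations are given as a unit quaternion [w, x, y, z].
In Python, from rig import get_obs, viewer, manip gives the robot as it stands.
- The arm moves only by the shell command python3 -m creep 'ROWS' [FORCE]. ROWS is JSON, a list of rows, each a list of 7 numbers: the shift along the tool's x, y, z in cm, then the turn, a rotation vector about the tool's x, y, z in degrees, then the gripper command: -1 is fully open, 1 is shut, values between are in proportion. A call has 1 to 8 rows; each row is the pose to reach, as a shift and turn from the pose commanded when the call began, along the tool's axes at that moment; what a row does not reach only later rows make up. A row lasts 1/10 s, in which the tool goes at most 50 mm and 8.59 degrees, less where a joint would pass 70% of its speed; a pose out of reach is approached as far as the arm can. A call with a gripper value outside its range is refused whole. The fingers move at their own pace and stop on an object; FORCE is the grip in N (left out, the last holds). Time passes only in rows, so rows that repeat a pose let the fingers close. It gives the time, the measured TCP pose, the force and the opening at its end, in the units of the state.
- get_obs(): the state, without advancing time (a new reading comes with each control period).
- viewer.capture(name): name is "scene" or "top" or "wrist"; returns a dict with "color" (400x640x3 uint8, blue, green, red), "z_map" (400x640 float32, m along the optical axis (not along the pixel's ray), 0 where there is no reading), "mtx" (3x3 intrinsics, pixels), "view" (4x4, takes a point from world to camera coordinates). Camera axes: x right, y down, z forward; pixel columns grow to the right and rows downward; lengths in m; the calibration is good to about 2 mm. The wrist camera is an equidistant fisheye: a pixel r from the principal point sees the ray r / f radians off the axis. A picture is of the moment at which its call begins.
- manip.job_done(): hands the job in, once; it reports no verdict.
Trained networks look in a picture, given as the dict that the camera call returned (one of the last four; its "shot" number tells which), for a name from the list of things; names that differ only in an ending like _2 or _b are one class to them, and where a whole thing is asked for, a point or a joint stands for the part that bears it (a point fixed in the world has none). Each returns a list of dicts, best first, with "score" (0 to 1); they miss things now and then, are a little off and sometimes report something else, mostly with a low value. They report only what shows in the picture. A call takes as long as a camera call.
- viewer.recognise(thing, picture): "position" ([column, row] as shares, 0 to 1, of the picture: columns of its width, rows of its height, amid what is visible of it).
- viewer.spot_point(thing, picture): "position" ([column, row] as shares, 0 to 1, of the picture: columns of its width, rows of its height: a listed point, or the origin of a listed thing).
The state is a dict: "time": time; "joint_pos": joint angles; "joint_velocities": joint speeds; "joint_efforts": joint torques, N m; "eef_pos": TCP position; "tool_rot": TCP orientation; "contact_force": force on the tool from outside, world axes, zero at the start; "ft_torque": the same for the moment, N m; "grip_width": finger opening in m.
Only numpy, scipy, OpenCV 4.12 (cv2) and the standard library are available. Lean on these libraries where they do the work, as an engineer would, in place of code of your own. Each camera call takes 0.05 s, during which the arm holds its last target. There are 200 camera calls.

## Working session

There is one attempt and no reset: what is moved stays moved. The work goes in short steps, Python scripts to look and compute and a shell command to move; the robot and the scene stay as the last step left them, time stands still between calls to the robot, and variables do not carry over. Pictures are saved under pics/ and viewed, about 8 in all and at most 12, crops included, and the job is handed in when it is done.

```bash
mkdir -p pics; ls
cat > h.py <<'E'
import numpy as np, cv2
from rig import get_obs, viewer, manip
from scipy.spatial.transform import Rotation as R
def px2w(p,u,v,z=None):
    K=p['mtx'];T=np.linalg.inv(p['view'])
    ray=np.array([(u-K[0,2])/K[0,0],(v-K[1,2])/K[1,1],1.])
    d=T[:3,:3]@ray;o=T[:3,3]
    if z is None:
        return o+d*p['z_map'][int(v),int(u)]
    return o+d*(z-o[2])/d[2]
Z=dict(vessel_flange=.1,lid_flange=.1035,ring_hinge=.104,ring_grip=.152,lever_pivot=.122,lever_grip=.152,keeper_pin=.122,jar_white=0,jar_blue=0,beaker=0)
def pts(p,names=Z):
    for n in names:
        for r in viewer.spot_point(n,p)[:2]:
            u,v=r['position'][0]*640,r['position'][1]*400
            print(n,round(r['score'],2),round(u),round(v),px2w(p,u,v,Z[n]).round(4))
def tool():
    o=get_obs();q=o['tool_rot'];return o,R.from_quat([q[1],q[2],q[3],q[0]])
E
python3 - <<'E'
from h import *
for c in('top','scene'):
    p=viewer.capture(c);print(c);pts(p);cv2.imwrite(f'pics/{c}1.png',p['color'])
o,r=tool();print(o['time'],o['eef_pos'],o['contact_force'],o['grip_width']);print(r.as_matrix().round(3))
E
```

```text
pics
top
lid_flange 0.72 452 210 [ 0.592  -0.1221  0.1035]
lid_flange 0.62 500 212 [ 0.5906 -0.2083  0.1035]
ring_hinge 0.87 419 199 [ 0.6095 -0.0649  0.104 ]
ring_grip 0.68 418 263 [ 0.5017 -0.0545  0.152 ]
ring_grip 0.19 451 211 [ 0.5905 -0.1075  0.152 ]
lever_pivot 0.78 496 212 [ 0.5901 -0.1946  0.122 ]
lever_grip 0.81 518 178 [ 0.6474 -0.2188  0.152 ]
lever_grip 0.3 497 211 [ 0.5926 -0.1854  0.152 ]
keeper_pin 0.7 460 265 [ 0.4982 -0.1338  0.122 ]
jar_white 0.67 400 120 [ 0.7668 -0.0448  0.    ]
jar_blue 0.63 454 132 [ 0.7458 -0.1513  0.    ]
jar_blue 0.57 420 201 [ 0.6084 -0.0866  0.    ]
beaker 0.56 351 153 [0.6986 0.0511 0.    ]
beaker 0.18 421 261 [ 0.4903 -0.0913  0.    ]
scene
lid_flange 0.79 214 279 [ 0.5894 -0.1258  0.1035]
ring_hinge 0.59 251 260 [ 0.6085 -0.0636  0.104 ]
ring_grip 0.87 201 211 [ 0.5007 -0.0611  0.152 ]
lever_pivot 0.61 174 304 [ 0.5928 -0.1978  0.122 ]
lever_grip 0.95 178 323 [ 0.6436 -0.2242  0.152 ]
lever_grip 0.38 214 278 [ 0.6261 -0.1489  0.152 ]
keeper_pin 0.73 169 247 [ 0.4953 -0.1292  0.122 ]
jar_white 0.91 345 345 [ 0.779  -0.0483  0.    ]
jar_blue 0.72 281 387 [ 0.7409 -0.1597  0.    ]
beaker 0.95 339 284 [0.7026 0.0482 0.    ]
1.1 [ 0.22068552 -0.58475642  0.23132959] [-0.52363659  0.7994509  -0.14597193] 0.08535355952919942
[[-0.936  0.     0.353]
 [-0.353 -0.    -0.936]
 [-0.    -1.     0.   ]]
```

Run:
```python
import cv2,numpy as np
a=cv2.imread('pics/top1.png')[80:320,300:580];b=cv2.imread('pics/scene1.png')[150:400,100:400]
a=cv2.resize(a,(400,343));b=cv2.resize(b,(400,343))
cv2.imwrite('pics/m1.png',np.hstack([a,b]))
```

```text
(no output)
```

View pics/m1.png

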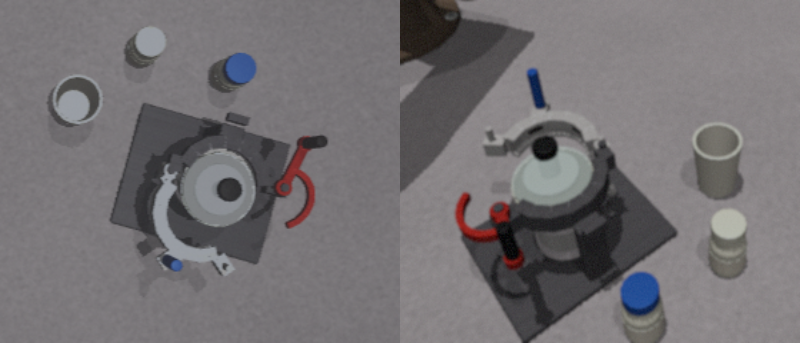

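The top view shows the ring open, with its knob at about (418,263) in the full image. The lever handle points to upper right at (518,178), and the hook is clear of the pin. The network points agree with the picture. The tool's yaw already suits pushing the ring along its tangent, so I'm moving above the ring knob.

```bash
python3 -m creep '[[-20,0,-17.6,0,0,0,-0.2],[-20,0,-17.6,0,0,0,-0.2],[-20,0,-17.6,0,0,0,-0.2],[-20,0,-17.6,0,0,0,-0.2],[-20,0,-17.6,0,0,0,-0.2],[-20,0,-17.6,0,0,0,-0.2],[-20,0,-17.6,0,0,0,-0.2]]'; python3 -m creep '[[-24.8,2,-21.8,0,0,0,-0.2],[-24.8,2,-21.8,0,0,0,-0.2],[-24.8,2,-21.8,0,0,0,-0.2],[-24.8,2,-21.8,0,0,0,-0.2],[-24.8,2,-21.8,0,0,0,-0.2],[-24.8,2,-21.8,0,0,0,-0.2],[-24.8,2,-21.8,0,0,0,-0.2],[-24.8,2,-21.8,0,0,0,-0.2]]'
python3 - <<'E'
from h import *
o,r=tool();print(o['time'],o['eef_pos'],o['contact_force'],o['grip_width'])
p=viewer.capture('wrist');cv2.imwrite('pics/w1.png',p['color']);print(p['mtx'])
Ti=np.linalg.inv(p['view'])
for n in ('ring_grip','ring_hinge','keeper_pin','lever_pivot','lever_grip','lid_flange','vessel_flange'):
    for s in viewer.spot_point(n,p)[:2]:
        u,v=s['position'][0]*640,s['position'][1]*400
        K=p['mtx'];x,y=(u-K[0,2]),(v-K[1,2]);rr=np.hypot(x,y);th=rr/K[0,0]
        d=Ti[:3,:3]@np.array([np.sin(th)*x/rr,np.sin(th)*y/rr,np.cos(th)])
        c=Ti[:3,3];print(n,round(s['score'],2),round(u),round(v),(c+d*(Z[n]-c[2])/d[2]).round(4))
E
```

```text
time: 1.8
eef_pos: [0.3466, -0.3476, 0.2317]
tool_rot: [-0.128, 0.128, -0.695, 0.696]
contact_force: [0.1, -0.6, -1.5]
grip_width: 0.0513
time: 2.6
eef_pos: [0.5022, -0.0562, 0.2109]
tool_rot: [0.128, -0.128, 0.695, -0.695]
contact_force: [-0.8, 0.1, -0.3]
grip_width: 0.0511
2.6 [ 0.50218984 -0.05616993  0.21092031] [-0.79319353  0.11827244 -0.34169559] 0.051084034700924486
[[309.70691629   0.         315.65040161]
 [  0.         309.70691629 202.51838786]
 [  0.           0.           1.        ]]
ring_grip 0.74 322 222 [ 0.504  -0.0601  0.152 ]
ring_hinge 0.71 392 244 [ 0.4876 -0.136   0.104 ]
ring_hinge 0.7 369 83 [ 0.6094 -0.0606  0.104 ]
keeper_pin 0.73 395 244 [ 0.4949 -0.1305  0.122 ]
lever_pivot 0.59 507 164 [ 0.5983 -0.1972  0.122 ]
lever_grip 0.89 568 131 [ 0.6485 -0.2241  0.152 ]
lever_grip 0.54 394 242 [ 0.5069 -0.1155  0.152 ]
lid_flange 0.78 428 134 [ 0.5907 -0.1229  0.1035]
lid_flange 0.31 318 224 [ 0.4828 -0.0654  0.1035]
```

View pics/w1.png

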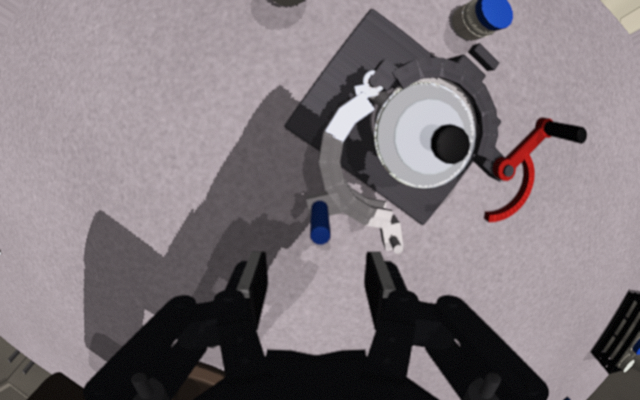

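The knob is at (320,222), between the pads. Descending and gripping it.

```bash
python3 -m creep '[[0,4,0.3,0,0,0,-0.2],[0,7.2,0.3,0,0,0,-0.2],[0,7.2,0.3,0,0,0,-0.2],[0,7.2,0.3,0,0,0,0.8],[0,7.2,0.3,0,0,0,0.8],[0,7.2,0.3,0,0,0,0.8],[0,7.2,0.3,0,0,0,0.8],[0,7.2,0.3,0,0,0,0.8]]' 30
python3 -m creep '[[0,0,0,0,0,0,0.9],[0,0,0,0,0,0,0.9]]'
python3 - <<'E'
from h import *
o,r=tool();M=r.as_matrix();H=np.array([.609,-.0635]);g=o['eef_pos'][:2];a0=np.arctan2(*(g-H)[::-1]);rad=np.hypot(*(g-H));print(rad,a0,o['contact_force'])
for d in range(5,75,5):
    a=a0+np.radians(d);t=H+.109*np.array([np.cos(a),np.sin(a)]);s=M.T@np.r_[t-g,0]*100;print(d,s.round(2),t.round(3))
E
```

```text
time: 3.8
eef_pos: [0.5025, -0.061, 0.1408]
tool_rot: [-0.128, 0.126, -0.695, 0.696]
contact_force: [-0.5, -0.8, 7.4]
grip_width: 0.0132
time: 4.0
eef_pos: [0.5025, -0.061, 0.1408]
tool_rot: [-0.128, 0.126, -0.695, 0.696]
contact_force: [-0.3, -0.3, 9.2]
grip_width: 0.013
0.10656689061302799 3.1177986122887074 [-0.26489842 -0.26889375  9.15621695]
5 [0.54 0.   0.8 ] [ 0.5  -0.07]
10 [0.78 0.   1.73] [ 0.501 -0.08 ]
15 [0.94 0.   2.66] [ 0.503 -0.089]
20 [1.02 0.   3.61] [ 0.506 -0.098]
25 [1.01 0.01 4.56] [ 0.509 -0.107]
30 [0.92 0.01 5.51] [ 0.513 -0.116]
35 [0.75 0.01 6.44] [ 0.518 -0.124]
40 [0.49 0.01 7.36] [ 0.524 -0.132]
45 [0.16 0.01 8.25] [ 0.53  -0.139]
50 [-0.25  0.02  9.11] [ 0.537 -0.145]
55 [-0.73  0.02  9.93] [ 0.544 -0.151]
60 [-1.28  0.02 10.7 ] [ 0.552 -0.157]
65 [-1.9   0.02 11.43] [ 0.561 -0.161]
70 [-2.58  0.03 12.09] [ 0.569 -0.165]
```

```bash
python3 -m creep '[[0.3,-0.2,0.8,0,0,0,0.9],[0.54,-0.2,1.73,0,0,0,0.9],[0.7,-0.2,2.66,0,0,0,0.9],[0.78,-0.2,3.61,0,0,0,0.9],[0.77,-0.2,4.56,0,0,0,0.9],[0.68,-0.2,5.51,0,0,0,0.9],[0.51,-0.2,6.44,0,0,0,0.9],[0.51,-0.2,6.44,0,0,0,0.9]]'
python3 - <<'E'
from h import *
p=viewer.capture('top');pts(p,['ring_grip','keeper_pin','lid_flange','ring_hinge','lever_grip','lever_pivot']);cv2.imwrite('pics/t2.png',cv2.resize(p['color'][120:300,360:600],(800,600),interpolation=cv2.INTER_CUBIC))
o,r=tool();print(o['time'],o['eef_pos'],o['contact_force'])
E
```

```text
time: 4.8
eef_pos: [0.5209, -0.1234, 0.1411]
tool_rot: [0.127, -0.126, 0.696, -0.696]
contact_force: [6.9, 4.1, -9.7]
grip_width: 0.0127
keeper_pin 0.23 455 214 [ 0.5853 -0.1226  0.122 ]
lid_flange 0.88 452 210 [ 0.5926 -0.1227  0.1035]
ring_hinge 0.6 420 202 [ 0.6049 -0.0659  0.104 ]
lever_grip 0.67 521 177 [ 0.6494 -0.2245  0.152 ]
lever_pivot 0.56 498 208 [ 0.5983 -0.1969  0.122 ]
lever_pivot 0.3 456 210 [ 0.5928 -0.1253  0.122 ]
5.15 [ 0.52037575 -0.12265529  0.14111506] [  7.11547125   3.62637334 -11.07887652]
```

View pics/t2.png

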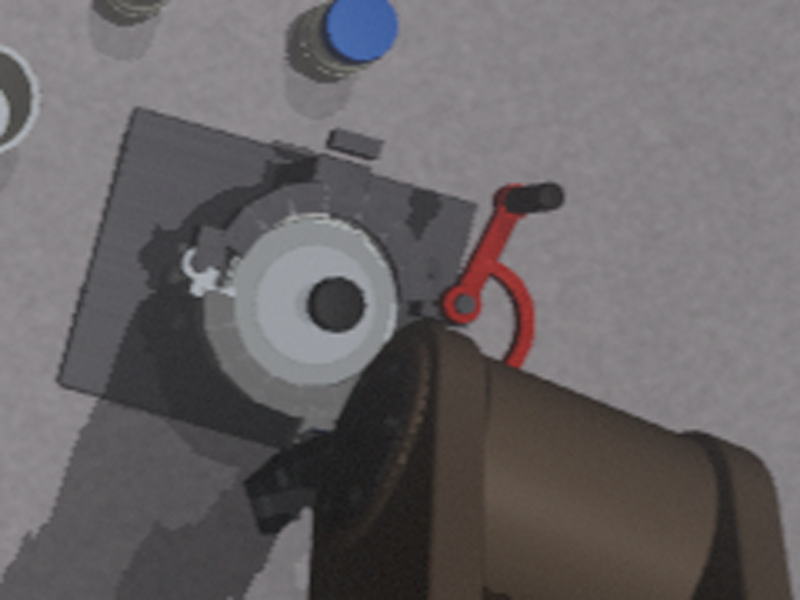

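The ring is about to meet the lid, with roughly 1 N along its tangent. The remaining force is radial and vertical misfit from the grip. I'm easing that off and going on in small steps.

```bash
cat > f.py <<'E'
from h import *
o,r=tool();H=np.array([.608,-.0635]);d=o['eef_pos'][:2]-H;a=np.arctan2(d[1],d[0])%6.283;f=o['contact_force']
print('t',o['time'],'ang',np.degrees(a).round(2),'rad',np.hypot(*d).round(4),'Frad',(f[0]*np.cos(a)+f[1]*np.sin(a)).round(1),'Ftan',(-f[0]*np.sin(a)+f[1]*np.cos(a)).round(1),f.round(1))
E
python3 f.py
python3 -m creep '[[-0.08,0.1,0,0,0,0,0.9],[-0.2,0.1,0.44,0,0,0,0.9],[-0.34,0.1,0.9,0,0,0,0.9],[-0.34,0.1,0.9,0,0,0,0.9]]' >/dev/null;python3 f.py
python3 -m creep '[[-0.15,0,0.44,0,0,0,0.9],[-0.15,0,0.44,0,0,0,0.9]]' >/dev/null;python3 f.py
```

```text
t 5.15 ang 214.01 rad 0.1057 Frad -7.9 Ftan 1.0 [  7.1   3.6 -11.1]
t 5.55 ang 219.65 rad 0.1055 Frad -1.2 Ftan 0.7 [1.4 0.2 6.1]
t 5.75 ang 221.43 rad 0.1056 Frad -1.3 Ftan -6.6 [-3.3  5.8  9. ]
```

```bash
python3 -m creep '[[0,0,0,0,0,0,0.9],[0,0,0,0,0,0,0.9]]' >/dev/null;python3 f.py
python3 - <<'E'
from h import *
for c in ('top','scene'):
    p=viewer.capture(c);print(c);pts(p,['ring_grip','keeper_pin','lid_flange','ring_hinge'])
    if c=='top': a=cv2.resize(p['color'][150:260,390:550],(800,550)[:2],interpolation=cv2.INTER_CUBIC)
    else: b=p['color'][190:340,130:290]
a=cv2.resize(a,(400,375));b=cv2.resize(b,(400,375),interpolation=cv2.INTER_CUBIC);cv2.imwrite('pics/m3.png',np.hstack([a,b]))
E
```

```text
t 5.95 ang 221.39 rad 0.1056 Frad -1.8 Ftan -5.1 [-2.   5.   8.3]
top
ring_grip 0.84 463 248 [ 0.529  -0.1297  0.152 ]
ring_grip 0.67 422 201 [ 0.6057 -0.0591  0.152 ]
lid_flange 0.81 449 204 [ 0.6023 -0.1178  0.1035]
ring_hinge 0.73 419 201 [ 0.6058 -0.0637  0.104 ]
scene
ring_grip 0.68 174 240 [ 0.5205 -0.1307  0.152 ]
ring_grip 0.16 217 286 [ 0.6399 -0.1561  0.152 ]
keeper_pin 0.59 167 291 [ 0.5654 -0.1888  0.122 ]
lid_flange 0.61 218 280 [ 0.5954 -0.1227  0.1035]
ring_hinge 0.81 249 258 [ 0.6022 -0.0621  0.104 ]
```

View pics/m3.png

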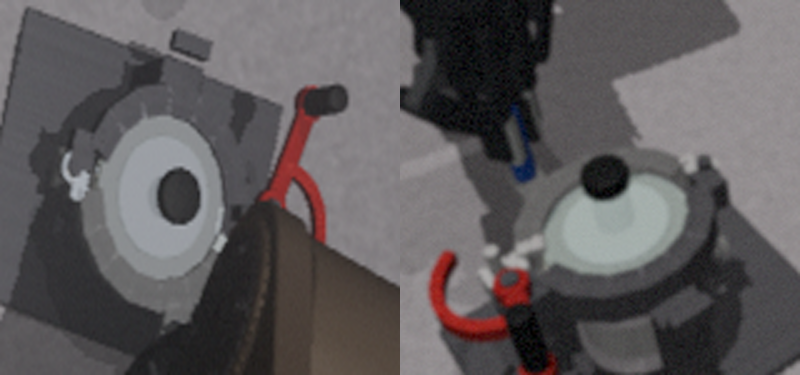

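The ring is shut round the flanges, with the pin beside the lever pivot and the lid moved inward about 6 mm. The push is about 5 N. I'll give it one more small nudge, then release and lift.

```bash
python3 -m creep '[[-0.05,0,0.12,0,0,0,0.9],[-0.05,0,0.12,0,0,0,0.9],[-0.05,0,0.12,0,0,0,0.9]]' >/dev/null;python3 f.py
python3 -m creep '[[0,0,0,0,0,0,0.1],[0,0,0,0,0,0,0.1],[0,0,0,0,0,0,0.1],[0,-4,0,0,0,0,0.1],[0,-7.5,0,0,0,0,0.1],[0,-7.5,0,0,0,0,0.1]]';python3 f.py
python3 - <<'E'
from h import *
for c in ('top','scene'):
    p=viewer.capture(c);print(c);pts(p,['ring_grip','keeper_pin','lever_grip','lever_pivot'])
E
```

```text
t 6.75 ang 221.63 rad 0.1057 Frad -0.5 Ftan -9.6 [-6.   7.5 10.6]
time: 7.35
eef_pos: [0.5315, -0.1353, 0.2193]
tool_rot: [-0.129, 0.125, -0.694, 0.697]
contact_force: [0.2, -0.2, -0.2]
grip_width: 0.0385
t 7.35 ang 223.18 rad 0.1049 Frad 0.0 Ftan 0.3 [ 0.2 -0.2 -0.2]
top
ring_grip 0.9 464 248 [ 0.529  -0.1302  0.152 ]
keeper_pin 0.94 495 222 [ 0.5737 -0.1933  0.122 ]
lever_grip 0.85 520 177 [ 0.65   -0.2227  0.152 ]
lever_pivot 0.87 498 212 [ 0.5909 -0.197   0.122 ]
scene
ring_grip 0.87 173 242 [ 0.5228 -0.1344  0.152 ]
ring_grip 0.71 281 389 [ 0.8027 -0.2154  0.152 ]
keeper_pin 0.95 165 293 [ 0.5667 -0.1928  0.122 ]
keeper_pin 0.69 173 242 [ 0.4917 -0.1185  0.122 ]
lever_grip 0.69 178 326 [ 0.6466 -0.2272  0.152 ]
lever_pivot 0.7 174 302 [ 0.5881 -0.1954  0.122 ]
```

Run:
```python
from h import *
o,r=tool();print(o['joint_pos'].round(3) if hasattr(o['joint_pos'],'round') else o['joint_pos']);M=r.as_matrix();print(M.round(3))
print(M.T@(np.array([.646,-.2235,.215])-o['eef_pos'])*100)
```

```text
[-0.37   0.399  1.771 -0.     0.972  0.841]
[[-0.936 -0.001  0.353]
 [-0.353  0.    -0.936]
 [ 0.001 -1.    -0.001]]
[-7.72922564 -0.037404   12.41812782]
```

```bash
python3 -m creep '[[-7.7,0,12.4,0,-60,0,0],[-7.7,0,12.4,0,-60,0,0],[-7.7,0,12.4,0,-60,0,0],[-7.7,0,12.4,0,-60,0,0],[-7.7,0,12.4,0,-60,0,0],[-7.7,0,12.4,0,-60,0,0],[-7.7,0,12.4,0,-60,0,0],[-7.7,0,12.4,0,-60,0,0]]'>/dev/null
python3 -m creep '[[0,0,0,0,-60,0,-0.2],[0,0,0,0,-60,0,-0.2],[0,0,0,0,-60,0,-0.2],[0,0,0,0,-60,0,-0.2],[0,0,0,0,-60,0,-0.2],[0,0,0,0,-60,0,-0.2],[0,0,0,0,-60,0,-0.2],[0,0,0,0,-60,0,-0.2]]'
python3 - <<'E'
from h import *
p=viewer.capture('wrist');cv2.imwrite('pics/w4.png',p['color'])
Ti=np.linalg.inv(p['view']);o,r=tool();M=r.as_matrix();print(M.round(3),o['joint_pos'])
for n in ('lever_pivot','lever_grip','keeper_pin'):
    for s in viewer.spot_point(n,p)[:2]:
        u,v=s['position'][0]*640,s['position'][1]*400
        K=p['mtx'];x,y=(u-K[0,2]),(v-K[1,2]);rr=np.hypot(x,y);th=rr/K[0,0]
        d=Ti[:3,:3]@np.array([np.sin(th)*x/rr,np.sin(th)*y/rr,np.cos(th)])
        c=Ti[:3,3];w=(c+d*(Z[n]-c[2])/d[2]);print(n,round(s['score'],2),round(u),round(v),w.round(4),(M.T@(w-o['eef_pos'])*100).round(2))
E
```

```text
time: 9.45
eef_pos: [0.6457, -0.2234, 0.2151]
tool_rot: [-0.666, 0.666, -0.239, 0.238]
contact_force: [-0.5, -1.1, -0.4]
grip_width: 0.0512
[[ 0.769 -0.     0.639]
 [-0.639  0.     0.769]
 [-0.    -1.    -0.   ]] [-4.29662080e-01  5.90238643e-01  1.42018620e+00 -6.20207404e-05
  1.13148745e+00 -1.30760063e+00]
lever_pivot 0.79 305 130 [ 0.5937 -0.1908  0.122 ] [-6.08  9.31 -0.81]
lever_pivot 0.37 405 202 [ 0.6894 -0.1639  0.122 ] [-0.44  9.31  7.37]
lever_grip 0.94 318 219 [ 0.6462 -0.2214  0.152 ] [-0.09  6.31  0.18]
keeper_pin 0.71 284 106 [ 0.5692 -0.191   0.122 ] [-7.95  9.31 -2.39]
```

View pics/w4.png

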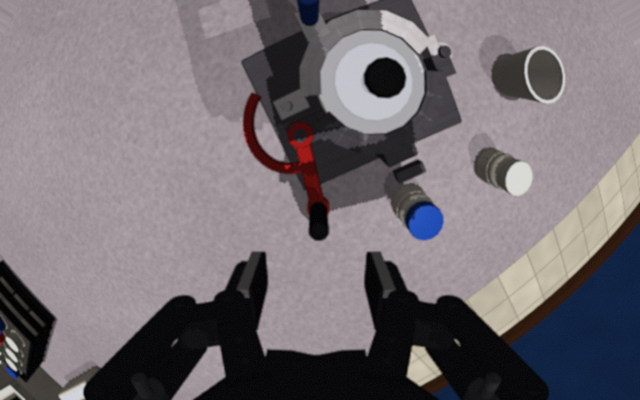

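The lever knob is at (318,219), centred between the pads, so I'm descending and gripping it.

```bash
python3 -m creep '[[-0.1,4,0.1,0,0,0,-0.2],[-0.1,7.4,0.1,0,0,0,-0.2],[-0.1,7.4,0.1,0,0,0,-0.2],[-0.1,7.4,0.1,0,0,0,0.9],[-0.1,7.4,0.1,0,0,0,0.9],[-0.1,7.4,0.1,0,0,0,0.9],[-0.1,7.4,0.1,0,0,0,0.9],[-0.1,7.3,0.1,0,0,0,0.9]]' 50
cat > l.py <<'E'
from h import *
import sys
L=np.array([.592,-.1955])
o,r=tool();M=r.as_matrix();g=o['eef_pos'];d=g[:2]-L;a=np.arctan2(d[1],d[0]);f=o['contact_force']
t=np.array([np.sin(a),-np.cos(a)]);u=d/np.hypot(*d)
print('t',o['time'],'handle',np.degrees(a).round(2),'rad',np.hypot(*d).round(4),'Fout',(f[:2]@u).round(1),'Fcw',(f[:2]@t).round(1),f.round(1),'jaw',np.degrees(np.arctan2(M[1,2],M[0,2])).round(1))
if len(sys.argv)>1:
  for s in map(float,sys.argv[1:]):
    b=a-np.radians(s);w=L+np.hypot(*d)*np.array([np.cos(b),np.sin(b)]);print(s,(M.T@np.r_[w-g[:2],0]*100).round(2))
E
python3 l.py 5 10 15 20 25 30 35
```

```text
time: 10.45
eef_pos: [0.6463, -0.2223, 0.1437]
tool_rot: [-0.666, 0.666, -0.237, 0.239]
contact_force: [3.8, -1.3, -3.0]
grip_width: 0.0125
t 10.45 handle -26.3 rad 0.0605 Fout 4.0 Fcw -0.5 [ 3.8 -1.3 -3. ] jaw 50.7
5.0 [ 0.1  -0.   -0.52]
10.0 [ 0.15 -0.   -1.04]
15.0 [ 0.15 -0.   -1.57]
20.0 [ 0.11 -0.   -2.1 ]
25.0 [ 0.03 -0.   -2.62]
30.0 [-0.11 -0.   -3.13]
35.0 [-0.28 -0.   -3.63]
```

```bash
python3 -m creep '[[0.1,0,-0.52,0,5,0,0.9],[0.15,0,-1.04,0,10,0,0.9],[0.15,0,-1.57,0,15,0,0.9],[0.11,0,-2.1,0,20,0,0.9],[0.03,0,-2.62,0,25,0,0.9],[-0.11,0,-3.13,0,30,0,0.9],[-0.28,0,-3.63,0,35,0,0.9],[-0.28,0,-3.63,0,35,0,0.9]]' >/dev/null; python3 l.py 2.5 5 7.5 10 15 20 25
```

```text
t 11.25 handle -61.93 rad 0.0602 Fout -1.0 Fcw 2.6 [-2.7 -0.4  5.7] jaw 15.5
2.5 [ 0.05 -0.   -0.26]
5.0 [ 0.09 -0.   -0.52]
7.5 [ 0.12 -0.   -0.78]
10.0 [ 0.14 -0.   -1.04]
15.0 [ 0.14 -0.   -1.57]
20.0 [ 0.09 -0.   -2.09]
25.0 [ 0.   -0.   -2.61]
```

```bash
for i in 1 ; do python3 -m creep '[[0.05,0,-0.26,0,2.5,0,0.9],[0.09,0,-0.52,0,5,0,0.9],[0.09,0,-0.52,0,5,0,0.9]]' >/dev/null; python3 l.py; python3 -m creep '[[0.05,0,-0.26,0,2.5,0,0.9],[0.09,0,-0.52,0,5,0,0.9],[0.09,0,-0.52,0,5,0,0.9]]' >/dev/null; python3 l.py 2.5 5 10; done
```

```text
t 11.55 handle -66.52 rad 0.0602 Fout -0.4 Fcw -0.0 [-0.1  0.4  5.9] jaw 10.7
t 11.85 handle -71.53 rad 0.06 Fout -1.7 Fcw 0.0 [-0.6  1.6  6.4] jaw 5.7
2.5 [ 0.05 -0.   -0.26]
5.0 [ 0.09 -0.   -0.52]
10.0 [ 0.14 -0.   -1.04]
```

```bash
python3 -m creep '[[0.05,0,-0.26,0,2.5,0,0.9],[0.09,0,-0.52,0,5,0,0.9]]' >/dev/null; python3 l.py; python3 -m creep '[[0.05,0,-0.26,0,2.5,0,0.9],[0.09,0,-0.52,0,5,0,0.9]]' >/dev/null; python3 l.py;  python3 -m creep '[[0.05,0,-0.26,0,2.5,0,0.9],[0.09,0,-0.52,0,5,0,0.9]]' >/dev/null; python3 l.py; python3 -m creep '[[0,0,0,0,0,0,0.9]]'>/dev/null; python3 l.py 2.5 5
```

```text
t 12.05 handle -76.23 rad 0.06 Fout -1.9 Fcw -2.6 [2.1 2.4 6.3] jaw 0.7
t 12.25 handle -81.32 rad 0.0598 Fout -2.8 Fcw -2.3 [1.8 3.1 5.9] jaw -4.3
t 12.45 handle -86.36 rad 0.0597 Fout -1.7 Fcw -1.6 [1.5 1.8 6.2] jaw -9.3
t 12.55 handle -86.63 rad 0.0597 Fout -2.9 Fcw 0.5 [-0.7  2.8  6.6] jaw -9.3
2.5 [ 0.05 -0.   -0.26]
5.0 [ 0.09 -0.   -0.51]
```

The free resistance reads about 2 N while moving, as described. Continuing.

```bash
python3 -m creep '[[0.05,0,-0.26,0,2.5,0,0.9],[0.09,0,-0.52,0,5,0,0.9]]' >/dev/null; python3 l.py; python3 -m creep '[[0.05,0,-0.26,0,2.5,0,0.9],[0.09,0,-0.52,0,5,0,0.9]]' >/dev/null; python3 l.py;  python3 -m creep '[[0.05,0,-0.26,0,2.5,0,0.9],[0.09,0,-0.52,0,5,0,0.9]]' >/dev/null; python3 l.py 2.5 5
```

```text
t 12.75 handle -91.34 rad 0.0596 Fout -3.5 Fcw -1.5 [1.6 3.5 5.6] jaw -14.3
t 12.95 handle -96.42 rad 0.0595 Fout -5.2 Fcw -2.8 [3.3 4.9 5.3] jaw -19.4
t 13.15 handle -101.47 rad 0.0593 Fout -4.9 Fcw -2.5 [3.4 4.3 5.7] jaw -24.4
2.5 [ 0.05 -0.   -0.25]
5.0 [ 0.09 -0.   -0.51]
```

```bash
python3 -m creep '[[0.03,0,-0.26,0,2.5,0,0.9],[0.05,0,-0.52,0,5,0,0.9]]' >/dev/null; python3 l.py; python3 -m creep '[[0.03,0,-0.26,0,2.5,0,0.9],[0.05,0,-0.52,0,5,0,0.9]]' >/dev/null; python3 l.py;  python3 -m creep '[[0.04,0,-0.26,0,2.5,0,0.9],[0.07,0,-0.52,0,5,0,0.9]]' >/dev/null; python3 l.py 2.5 5
```

```text
t 13.35 handle -106.4 rad 0.0591 Fout -3.2 Fcw -2.1 [3.  2.4 5.6] jaw -29.3
t 13.55 handle -111.41 rad 0.0589 Fout -1.3 Fcw -1.7 [2.  0.6 6.1] jaw -34.3
t 13.75 handle -116.45 rad 0.0587 Fout -2.0 Fcw -2.0 [2.7 0.9 4.2] jaw -39.3
2.5 [ 0.05 -0.   -0.25]
5.0 [ 0.09 -0.   -0.5 ]
```

```bash
python3 -m creep '[[0.04,0,-0.26,0,2.5,0,0.9],[0.06,0,-0.52,0,5,0,0.9]]' >/dev/null; python3 l.py; python3 -m creep '[[0.04,0,-0.26,0,2.5,0,0.9],[0.06,0,-0.52,0,5,0,0.9]]' >/dev/null; python3 l.py 2.5 5
```

```text
t 13.95 handle -121.56 rad 0.0585 Fout -0.9 Fcw -2.2 [ 2.3 -0.3  5.6] jaw -44.3
t 14.15 handle -126.63 rad 0.0583 Fout 0.4 Fcw -2.7 [ 1.9 -1.9  5.7] jaw -49.4
2.5 [ 0.05 -0.   -0.25]
5.0 [ 0.09 -0.   -0.5 ]
```

Run:
```python
from h import *
p=viewer.capture('scene');cv2.imwrite('pics/s5.png',cv2.resize(p['color'][180:350,110:300],(760,600)[:2],interpolation=cv2.INTER_CUBIC));pts(p,['keeper_pin','lever_pivot','lever_grip','ring_grip'])
```

```text
keeper_pin 0.85 167 292 [ 0.5671 -0.1905  0.122 ]
lever_pivot 0.58 175 300 [ 0.5875 -0.1926  0.122 ]
lever_grip 0.95 119 300 [ 0.5528 -0.2462  0.152 ]
ring_grip 0.56 173 242 [ 0.5228 -0.1344  0.152 ]
```

View pics/s5.png

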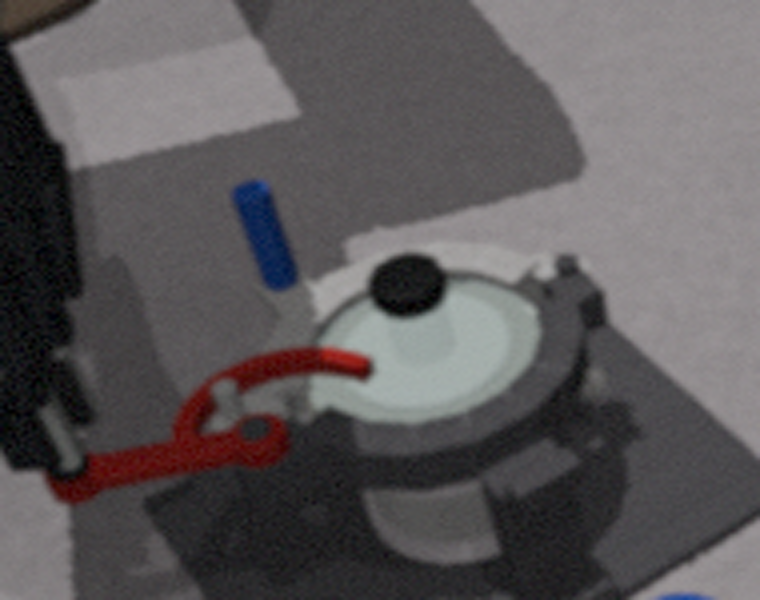

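The hook has gone round behind the pin, at about (230,400) in the crop, but isn't drawing yet. Continuing gently.

```bash
python3 -m creep '[[0.05,0,-0.26,0,2.5,0,0.9],[0.08,0,-0.52,0,5,0,0.9]]' >/dev/null; python3 l.py; python3 -m creep '[[0.05,0,-0.26,0,2.5,0,0.9],[0.08,0,-0.52,0,5,0,0.9]]' >/dev/null; python3 l.py 2.5 5
```

```text
t 14.6 handle -131.75 rad 0.0582 Fout -0.3 Fcw -1.5 [ 1.3 -0.8  5.3] jaw -54.3
t 14.8 handle -136.84 rad 0.0581 Fout 1.0 Fcw -3.4 [ 1.6 -3.2  4.6] jaw -59.4
2.5 [ 0.05 -0.   -0.25]
5.0 [ 0.09 -0.   -0.5 ]
```

Starting to rise, perhaps, so I'm taking 2.5° steps.

```bash
python3 -m creep '[[0.05,0,-0.26,0,2.5,0,0.9]]' >/dev/null; python3 l.py; python3 -m creep '[[0.05,0,-0.26,0,2.5,0,0.9]]' >/dev/null; python3 l.py;python3 -m creep '[[0.05,0,-0.26,0,2.5,0,0.9]]' >/dev/null; python3 l.py
```

```text
t 14.9 handle -139.31 rad 0.0581 Fout 0.6 Fcw -4.8 [ 2.6 -4.   4.3] jaw -61.9
t 15.0 handle -141.73 rad 0.0581 Fout 1.2 Fcw -5.0 [ 2.1 -4.6  2.7] jaw -64.4
t 15.1 handle -144.17 rad 0.058 Fout -0.3 Fcw -6.5 [ 4.1 -5.   2.5] jaw -66.9
```

```bash
python3 -m creep '[[0.05,0,-0.26,0,2.5,0,0.9]]' >/dev/null; python3 l.py; python3 -m creep '[[0.05,0,-0.26,0,2.5,0,0.9]]' >/dev/null; python3 l.py
```

```text
t 15.2 handle -146.58 rad 0.058 Fout -0.5 Fcw -7.8 [ 4.7 -6.2  2.3] jaw -69.4
t 15.3 handle -149.04 rad 0.058 Fout 0.6 Fcw -8.4 [ 3.8 -7.5  1.6] jaw -71.8
```

```bash
python3 -m creep '[[0.05,0,-0.26,0,2.5,0,0.9]]' >/dev/null; python3 l.py; python3 -m creep '[[0.05,0,-0.26,0,2.5,0,0.9]]' >/dev/null; python3 l.py
```

```text
t 15.4 handle -151.41 rad 0.058 Fout 0.1 Fcw -10.1 [ 4.8 -9.   1.6] jaw -74.4
t 15.5 handle -153.87 rad 0.058 Fout 0.3 Fcw -10.8 [ 4.4 -9.8  0.6] jaw -76.8
```

One more small step to about 12 N, hold, then look before letting go.

```bash
python3 -m creep '[[0.05,0,-0.26,0,2.5,0,0.9]]' >/dev/null; python3 l.py; python3 -m creep '[[0.05,0,-0.26,0,2.5,0,0.9],[0.05,0,-0.26,0,2.5,0,0.9]]' >/dev/null; python3 l.py; python3 -m creep '[[0,0,0,0,0,0,0.9],[0,0,0,0,0,0,0.9]]' >/dev/null; python3 l.py
```

```text
t 15.6 handle -156.3 rad 0.058 Fout 0.1 Fcw -11.5 [  4.5 -10.5   0.3] jaw -79.3
t 15.8 handle -159.17 rad 0.0579 Fout -2.1 Fcw -9.1 [ 5.2 -7.8  1.4] jaw -81.8
t 16.0 handle -159.18 rad 0.0579 Fout -0.3 Fcw -8.9 [ 3.5 -8.2  2.5] jaw -81.8
```

```bash
python3 -m creep '[[0,0,0.07,0,0,0,0.9],[0,0,0.07,0,0,0,0.2],[0,0,0.07,0,0,0,0.2],[0,0,0.07,0,0,0,0.2],[0,-4,0.07,0,0,0,0.2],[0,-9,0.07,0,0,0,0.2],[0,-12,0.07,0,0,0,0.2],[0,-12,0.07,0,0,0,0.2]]'
python3 - <<'E'
from h import *
for c in ('top','scene'):
    p=viewer.capture(c);print(c);pts(p)
    if c=='top': a=p['color'][150:270,390:550]
    else: b=p['color'][180:330,110:310]
a=cv2.resize(a,(400,300),interpolation=cv2.INTER_CUBIC);b=cv2.resize(b,(400,300),interpolation=cv2.INTER_CUBIC);cv2.imwrite('pics/m6.png',np.hstack([a,b]))
E
```

```text
time: 16.8
eef_pos: [0.5376, -0.2156, 0.2666]
tool_rot: [-0.053, 0.048, -0.704, 0.707]
contact_force: [0.3, -0.6, -0.8]
grip_width: 0.0343
top
lid_flange 0.96 453 205 [ 0.6013 -0.1247  0.1035]
ring_hinge 0.77 418 204 [ 0.6012 -0.0626  0.104 ]
ring_grip 0.56 464 251 [ 0.5245 -0.1316  0.152 ]
ring_grip 0.37 455 136 [ 0.7153 -0.1115  0.152 ]
lever_pivot 0.63 498 213 [ 0.5895 -0.1975  0.122 ]
lever_grip 0.89 516 245 [ 0.5365 -0.2178  0.152 ]
keeper_pin 0.67 495 219 [ 0.5775 -0.1917  0.122 ]
jar_white 0.94 400 120 [ 0.7674 -0.0439  0.    ]
jar_white 0.19 453 204 [ 0.6039 -0.1519  0.    ]
jar_blue 0.7 454 134 [ 0.7434 -0.152   0.    ]
beaker 0.94 349 153 [0.699  0.0545 0.    ]
scene
lid_flange 0.94 215 282 [ 0.5943 -0.1278  0.1035]
ring_hinge 0.68 252 258 [ 0.607  -0.0602  0.104 ]
ring_hinge 0.56 175 303 [ 0.5768 -0.1898  0.104 ]
ring_grip 0.77 174 241 [ 0.5229 -0.1328  0.152 ]
lever_pivot 0.77 173 303 [ 0.5895 -0.1976  0.122 ]
lever_grip 0.57 128 283 [ 0.536  -0.2218  0.152 ]
keeper_pin 0.86 167 294 [ 0.5699 -0.1927  0.122 ]
jar_white 0.76 346 345 [ 0.7812 -0.0476  0.    ]
jar_blue 0.67 282 386 [ 0.7422 -0.1583 -0.    ]
beaker 0.7 336 283 [0.6973 0.0469 0.    ]
```

View pics/m6.png

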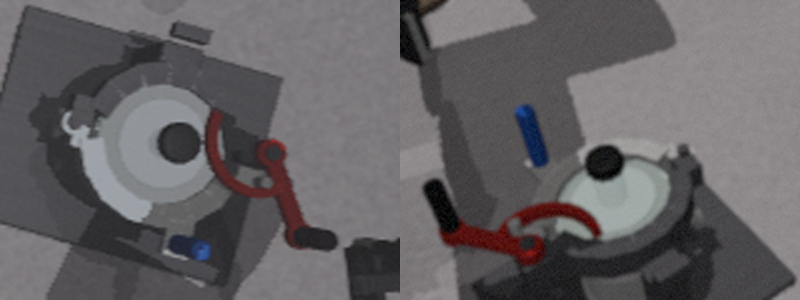

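The lever stayed put, the gripper is clear, and the jars and beaker haven't moved. Handing in.

```bash
python3 -c "
from h import *
print(get_obs()['contact_force']);print(manip.job_done())"
```

```text
[-0.36359033 -0.03898729  0.26614068]
the job is handed in; nothing more can be done
None
```

I swung the ring shut by its blue knob, then turned the red lever until its hook caught the pin and drew the ring tight. After that I let go, lifted clear and handed the job in at about 17 s of the 61 s allowed. No verdict was reported.

- **Ring:** it closed with the lever still in its starting position, where the picture showed the hook clear of the pin. I pushed it home to about 5 N, then nudged it to 9.6 N.
- **Lever:** it turned about 133° in all. It ran free at about 2 N, began to draw around 110°, and the last moving reading was 11.5 N. About 3° more followed, so the final resistance is perhaps 12 to 12.5 N.
- **Clamping force:** this is inferred, because the ring-to-lid force can't be read directly. Resistance at the knob suggests about 28 N, and the 13 N per 0.1 rad figure suggests nearer 39 N. If that rate held from the moment the lever began to draw, it could be about 55 N. All three are below the 70 N at which the lid cracks.
- **Final pictures:** the hook is round the pin and the lever is where I left it. The lid looks flat and centred in the ring. The jars and beaker are where they started, to within about 6 mm of measuring scatter.
- **Robot:** the wrist force was near zero with the gripper about 9 cm above the knobs.
- **Not checked directly:** I did not measure the ring and lever joint angles. The scene and top cameras also differed by up to about 1 cm on some points, so I relied on feel for the tight position.

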